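# Slide the light pad under the dissecting stage

## Task

Light the sorting dish from below: with the fingertips only, push the flat light pad along the bench, leading end first, under the glass of the dissecting stage until it is fully home against the stop bar, then press its power button all the way down and let go. Keep the pad flat on the bench, never lifted or tipped; leave the dish of specimens where it lies on the glass and do not disturb the counter, dropper bottle, pot and forceps standing round the work.

Things in the scene. Friction and masses are not known exactly. Their poses are not given: they have to be found in the camera images.
- stage: Dissecting stage, fixed: clear glass plate on two aluminium rails, sloping wooden hand rests outside (245 mm wide in all, 25 mm high at most). Origin: centre of its footprint, on the bench. x: direction in which the pad is pushed in; y across; z up. The bridge spans x = -67 to +67 mm; the channel is 121 mm wide (y = +-60.5) and 16 mm high; glass top at z = 22 mm.
- mouth (a point): Centre of the stage's opening, on the bench, below the edge of the glass (x = -67 mm in the stage's frame). From the rails two flared guides, 12 mm high, run out a further 24 mm, where they stand 70 mm either side of the centre line.
- stop (a point): Middle of the stop bar's face, on the bench under the far end of the glass (x = +52 mm in the stage's frame). 42 mm before it a sprung roller stands 5 mm into the channel from each rail; the pad pushes them aside (5 to 10 N of push in all) and they drop into the notches of its sides when it is home.
- light_pad: Flat grey light pad, loose, 175 (x) x 116 (y) x 12 mm, 0.3 to 0.6 kg. Origin: centre of its underside. +x points to the leading end (chamfered corners), which goes in first. Sides (y = +-58 mm) flat but for a notch 13 mm long, 3 mm deep at x = +39 to +52 mm. It starts in front of the opening, up to 3 cm off its centre line, turned up to 0.35 rad. Home: origin at x = -35.5 mm, y = 0 of the stage.
- pad_front (a point): Middle of the pad's flat front edge, at its foot (x = -87.5 mm on the pad): the 116 mm wide, 12 mm high face on which it is pushed. With the pad home this edge is 56 mm outside the glass (x = -123 mm in the stage's frame); the apron with the button stays outside.
- button_top (a point): Centre of the top of the pad's round black power button: 18 mm across, on the apron's centre line 24 mm in from the pad's front edge, its top 17.5 mm above the bench (5.5 mm above the pad).
- power_button (a joint): How far the power button is pressed (m): 0 released, 0.004 fully down. It springs back; it starts to move at 1.5 N and is fully down at about 4 N.
- dish: Clear round petri dish of specimens, 90 mm across, 14 mm high, lying loose on the glass of the stage. Origin: centre of its underside.
- counter: Hand tally counter, 75 x 57 x 25 mm, loose on the bench to the left. Origin: centre of its underside. To be left alone.
- dropper: Brown dropper bottle, 35 mm across, 94 mm tall, loose on the bench to the right (the nearer of the two there). Origin: centre of its underside. To be left alone.
- pot: White specimen pot with a screw lid, 53 mm across, 62 mm tall, loose on the bench to the right, nearer the robot. Origin: centre of its underside. To be left alone.
- fine_forceps: Fine steel forceps, 112 mm long, 8 mm high, lying loose on the bench to the left, beyond the counter. Origin: centre of the underside. To be left alone.

How it is judged:
On the way, in this order (a step that is already met when the one before it is completed fails the run):
1. the light pad is fully home under the glass, against the stop bar (x of light_pad in the frame of stage between -0.039 and -0.032 m and y of light_pad in the frame of stage between -0.004 and 0.004 m and angle between the x axis of light_pad and the x axis of stage, either way round below 0.05 rad and z of light_pad in the frame of stage below 0.003 m), for 0.2 s.
2. with the pad home, the power button is pressed all the way down (all of step 1 and value of joint power_button above 0.0032 m), for 0.1 s.
At the end, for the whole second after the job is handed in: The pad lies flat under the stage within 3.5 mm of fully home along the slide, 4 mm sideways and 0.05 rad, at rest with the power button released; the dish is within 10 mm, and the counter, dropper bottle, pot and forceps within 15 mm, of where they stood (all of step 1 and value of joint power_button below 0.001 m and linear speed of light_pad below 0.01 m/s and distance of dish from where it was at the start of the episode below 0.01 m and distance of each of counter, dropper, pot, fine_forceps from where it was at the start of the episode below 0.015 m); the robot touches nothing.
It fails at once if anything but the fingers pushes on the light pad (contact force between the arm and light_pad above 3 N).
It fails at once if the light pad is lifted or tipped off the bench (angle between light_pad's own z axis and vertical above 0.08 rad or height (world z) of light_pad above 0.008 m).
It fails at once if the dish is moved more than 10 mm or tipped (distance of dish from where it was at the start of the episode above 0.01 m or angle between dish's own z axis and vertical above 0.15 rad).
It fails at once if the counter, dropper bottle, pot or forceps is moved more than 15 mm (distance of any of counter, dropper, pot, fine_forceps from where it was at the start of the episode above 0.015 m).
It also fails if it takes over 64 s, if anything falls off the work surface, if the arm or the gripper's body presses on something with over 40 N, if the wrist force passes 120 N, or if a joint passes its speed limit or range.

## Robot

A 7-joint arm with a two-finger parallel gripper is mounted at the origin on a cart in front of the work surface, level with it; the furniture and walls round the work are solid. World frame = base frame: x ahead of the robot, y to its left, z up, the work surface at z = 0. Lengths are in m, angles in rad, forces in N, time in s.
With the tool pointing down it reaches from about 0.4 to 0.85 m from the base axis. Payload 6.9 kg.
Tool frame: the origin (TCP) lies midway between the tips of the shut fingers; the grasp point (between the pads) lies behind it (ctrl.pinch_z is the z of the grasp point in the tool frame, in m); z points along the fingers, y is the line along which they close (so a half turn about z gives the same grasp; the last joint's range is limited). The gripper opens to 85 mm and grips with 20 to 120 N. Pads are 22 mm wide; open, the fingers measure 114 mm over their backs; the gripper's body (76 mm by 85 mm) begins 54 mm behind the grasp point. The pads swing forward as they close: fully open they stand 13 mm farther back than shut.
Start: joints at [1.347, 0.507, -0.238, 1.5, 0.126, 1.149, -0.155], TCP at [0.202, -0.591, 0.231] pointing down, gripper open.
Joint ranges: [-3.08, 3.08], [-0.24, 2.05], [-1.43, 1.35], [0, 2.5], [-1.52, 4.66], [0.17, 1.96], [-2.89, 2.89]. Speed limits (rad/s): [2.39, 2.39, 3.14, 3.14, 3.14, 3.14, 3.14].

## Interface

Orientations are given as a unit quaternion [w, x, y, z].
In Python, from station import ctrl, get_state, vision, ticket, models gives the robot as it stands. Calls block until the motion is done:
- ctrl.movep(position, orientation): joint-space move of the TCP to a pose.
- ctrl.movel(position, frame=None, max_speed=0.15): straight line of the TCP; frame=None keeps the orientation; max_speed is the mean speed in m/s.
- ctrl.set_joints(angles): joint-space move.
- ctrl.ungrasp() and ctrl.close_gripper(force=None): open the fingers fully, or close them until they stop; force is the grip in N (None keeps the last).
- ctrl.pause(seconds).
- ctrl.ik(position, orientation): joint angles nearest the present ones, or None.
- get_state(): the state.
- vision.grab_frame(name): name is "scene" or "top" or "wrist"; returns (picture, depth): 420x560x3 uint8, blue, green, red; 420x560 float32, m along the optical axis (not along the pixel's ray), 0 where there is no reading.
- vision.camera_info(name): a dict with "mtx" (3x3 intrinsics, pixels), "R" (3x3) and "t" (3): a world point X has camera coordinates R X + t; the wrist camera has in their place "hand_eye" (4x4, takes a point from camera to tool coordinates, whose origin is the TCP and whose axes are the flange's). Camera axes: x right, y down, z forward; pixel columns grow to the right and rows downward; lengths in m; the calibration is good to about 2 mm. The wrist camera is an equidistant fisheye: a pixel r from the principal point sees the ray r / f radians off the axis. A picture is of the moment at which its call begins: read the wrist's pose just before it. camera_info takes no time and is no camera call.
A pose or a line that the arm cannot do raises ctrl.Unreachable and nothing moves.
- ticket.close_job(): hands the job in; it is judged then, once.
Trained networks look in the newest picture that a camera, given by its name, has taken for a name from the list of things; names that differ only in an ending like _2 or _b are one class to them, and where a whole thing is asked for, a point or a joint stands for the part that bears it (a point fixed in the world has none). Each returns a list of dicts, best first, with "p" (0 to 1); they miss things now and then, are a little off and sometimes report something else, mostly with a low value. They report only what shows in the picture. A call takes as long as a camera call.
- models.recognise(camera, target): "point" ([column, row] in pixels, amid what is visible of it).
- models.masks_of(camera, target): "mask" (420x560 bool, what is visible of it) and "point" ([column, row] in pixels, amid what is visible of it).
The state is a dict: "time": time; "qpos": joint angles; "qd": joint speeds; "tau": joint torques, N m; "tcp_pos": TCP position; "eef_rot": TCP orientation; "contact_force": force on the tool from outside, world axes, zero at the start; "wrist_torque": the same for the moment, N m; "width": finger opening in m; "gripper_force": force on a finger pad.
Only numpy, scipy, OpenCV 4.12 (cv2) and the standard library are available. Lean on these libraries where they do the work, as an engineer would, in place of code of your own. Each camera call takes 0.05 s, during which the arm holds its last target. There are 200 camera calls.

## Working session

There is one attempt and no reset: what is moved stays moved. The work goes in short steps, each a Python script; the robot and the scene stay as the last script left them, time stands still between calls to the robot, and variables do not carry over. Pictures are saved under pics/ and viewed, at most 10 in all, crops included, and the job is handed in when it is done.

```bash
mkdir -p pics; ls
cat > h.py <<'E'
import numpy as np, cv2
from station import ctrl, get_state, vision, ticket, models
def proj(cam,X):
    i=vision.camera_info(cam);X=np.atleast_2d(X);c=X@np.array(i["R"]).T+np.array(i["t"]);p=c@np.array(i["mtx"]).T
    return p[:,:2]/p[:,2:]
def at_z(cam,px,z):
    i=vision.camera_info(cam);K=np.array(i["mtx"]);R=np.array(i["R"]);t=np.array(i["t"])
    px=np.atleast_2d(px).astype(float);d=np.c_[px,np.ones(len(px))]@np.linalg.inv(K).T@R;o=-R.T@t
    return o+d*((z-o[2])/d[:,2])[:,None]
E
python3 - <<'E'
from h import *
for c in("scene","top"):
    im,d=vision.grab_frame(c);cv2.imwrite(f"pics/{c}0.png",im)
    i=vision.camera_info(c);print(c,np.round(-np.array(i["R"]).T@np.array(i["t"]),3))
    for n in("stage","light_pad","button_top","dish","counter","dropper","pot","fine_forceps"):
        for r in models.masks_of(c,n)[:2]:
            if r["p"]<.3: continue
            m=r["mask"];pts=cv2.boxPoints(cv2.minAreaRect(np.argwhere(m)[:,::-1].astype(np.float32)))
            print(n,round(r["p"],2),np.round(r["point"]),m.sum(),np.round(at_z(c,pts,.012)[:,:2],3).tolist())
s=get_state();print(s["time"],s["tcp_pos"],s["eef_rot"],ctrl.pinch_z)
E
```

```text
pics
scene [-0.245  0.78   0.594]
stage 0.91 [230. 252.] 2879 [[0.651, 0.226], [0.807, 0.043], [0.443, 0.059], [0.359, 0.213]]
stage 0.73 [375. 182.] 395 [[0.587, -0.482], [0.545, -0.52], [0.438, -0.355], [0.476, -0.321]]
light_pad 0.88 [277. 215.] 1604 [[0.658, -0.002], [0.595, -0.224], [0.477, -0.111], [0.541, 0.082]]
button_top 0.71 [230. 252.] 2662 [[0.641, 0.235], [0.794, 0.068], [0.447, 0.058], [0.36, 0.203]]
dish 0.94 [218. 236.] 742 [[0.675, 0.114], [0.604, 0.049], [0.519, 0.127], [0.584, 0.186]]
counter 0.7 [161. 315.] 507 [[0.48, 0.39], [0.442, 0.354], [0.388, 0.393], [0.424, 0.426]]
dropper 0.58 [347. 174.] 272 [[0.735, -0.541], [0.707, -0.566], [0.55, -0.352], [0.574, -0.331]]
fine_forceps 0.58 [137. 280.] 215 [[0.61, 0.377], [0.63, 0.36], [0.538, 0.334], [0.52, 0.351]]
top [ 0.489 -0.018  1.337]
stage 0.95 [232. 207.] 3223 [[0.442, 0.212], [0.688, 0.204], [0.682, 0.059], [0.437, 0.068]]
light_pad 0.77 [308. 186.] 2544 [[0.549, 0.031], [0.663, -0.0], [0.615, -0.171], [0.502, -0.139]]
dish 0.56 [236. 189.] 846 [[0.622, 0.183], [0.621, 0.092], [0.533, 0.094], [0.535, 0.184]]
counter 0.57 [146. 242.] 256 [[0.43, 0.423], [0.471, 0.399], [0.445, 0.355], [0.404, 0.38]]
dropper 0.75 [415. 182.] 158 [[0.592, -0.354], [0.62, -0.383], [0.594, -0.407], [0.566, -0.378]]
dropper 0.43 [233. 206.] 3283 [[0.685, 0.205], [0.682, 0.046], [0.439, 0.05], [0.442, 0.208]]
pot 0.75 [424. 219.] 343 [[0.504, -0.346], [0.519, -0.409], [0.47, -0.419], [0.455, -0.357]]
0.9 [ 0.20235848 -0.59132123  0.23130653] [-4.12345814e-06  9.86441474e-01  1.64113432e-01  8.63332200e-06] -0.0187
```

Run:
```python
import cv2
im=cv2.imread("pics/top0.png")[120:280,120:450]
cv2.imwrite("pics/top0c.png",cv2.resize(im,(792,384),interpolation=cv2.INTER_CUBIC))
```

```text
(no output)
```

View pics/top0c.png

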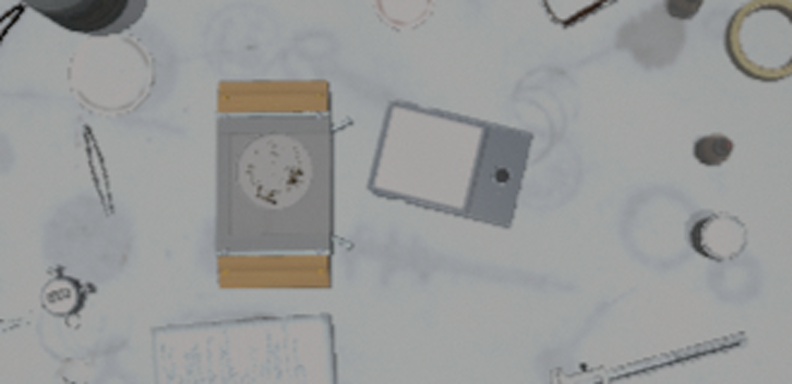

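View pics/scene0.png

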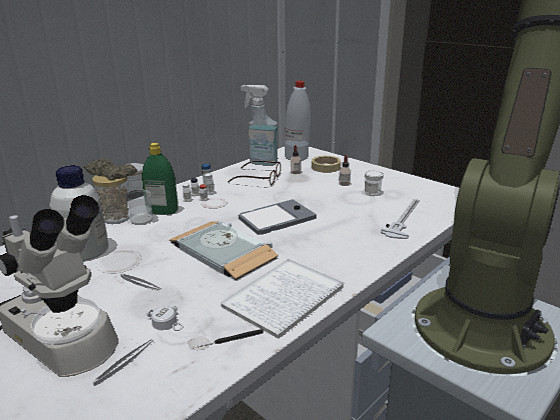

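```bash
cat >> h.py <<'E'
from scipy.spatial.transform import Rotation as Rn
def q(a): return [0,np.cos(a/2),np.sin(a/2),0]
def wray(px,pose,z):
    """wrist pixels -> world at height z; pose=(tcp,quat)"""
    i=vision.camera_info("wrist");K=np.array(i["mtx"]);H=np.array(i["hand_eye"])
    px=np.atleast_2d(px).astype(float);u=(px-K[:2,2])/[K[0,0],K[1,1]]
    r=np.linalg.norm(u,axis=1);s=np.where(r>1e-9,np.sin(r)/np.maximum(r,1e-9),1)
    d=np.c_[u*s[:,None],np.cos(r)]
    w=pose[1];R=Rn.from_quat([w[1],w[2],w[3],w[0]]).as_matrix()
    o=R@H[:3,3]+pose[0];d=d@H[:3,:3].T@R.T
    return o+d*((z-o[2])/d[:,2])[:,None]
def rect(pts):
    return cv2.boxPoints(cv2.minAreaRect(pts[:,:2].astype(np.float32)))
def look(name,save=None):
    s=get_state();pose=(np.array(s["tcp_pos"]),np.array(s["eef_rot"]))
    im,_=vision.grab_frame("wrist")
    if save: cv2.imwrite(save,im)
    for n,z in name:
        for r in models.masks_of("wrist",n)[:1]:
            P=wray(np.argwhere(r["mask"])[:,::-1],pose,z);b=rect(P)
            print(n,round(r["p"],2),np.round(r["point"]),"c",np.round(b.mean(0),4),np.round(b,4).tolist())
    return pose
E
python3 - <<'E'
from h import *
for a in(np.pi/2,-np.pi/2):
    print(a,[None if j is None else np.round(j,2).tolist() for j in (ctrl.ik([.57,-.03,.3],q(a)),ctrl.ik([.57,-.2,-.008],q(a)),ctrl.ik([.57,-.13,-.008],q(a)),ctrl.ik([.70,-.03,.005],q(a)))])
print(vision.camera_info("wrist"))
a=np.pi/2 if ctrl.ik([.57,-.03,.3],q(np.pi/2)) is not None else -np.pi/2
ctrl.movep([.57,-.03,.32],q(a)); ctrl.close_gripper()
look([("light_pad",.012),("stage",.022),("button_top",.0175)],"pics/w1.png")
print(get_state()["time"],get_state()["width"])
E
```

```text
1.5707963267948966 [[0.57, 0.48, -0.91, 1.52, 0.38, 1.33, -0.37], [0.6, 0.79, -0.5, 1.8, 0.56, 0.69, -0.22], [0.51, 0.78, -0.53, 1.86, 0.61, 0.67, -0.39], [0.32, 0.9, -0.6, 1.51, 0.59, 0.92, -0.46]]
-1.5707963267948966 [[-0.63, 0.59, 1.15, 1.54, -0.54, 1.37, -2.58], [0.18, 0.76, 0.2, 1.81, -0.24, 0.6, -2.62], [0.06, 0.74, 0.19, 1.86, -0.24, 0.56, -2.73], [-0.5, 1.14, 1.15, 1.52, -1.09, 1.21, -2.3]]
{'mtx': array([[325.1922621 ,   0.        , 279.96514562],
       [  0.        , 325.1922621 , 211.79339829],
       [  0.        ,   0.        ,   1.        ]]), 'hand_eye': array([[-1.68687148e-04, -9.60454397e-01, -2.78437286e-01,
         7.08367002e-02],
       [ 9.99999569e-01, -4.16245085e-04,  8.29979886e-04,
         1.23773634e-05],
       [-9.13055983e-04, -2.78437026e-01,  9.60454053e-01,
        -1.42282427e-01],
       [ 0.00000000e+00,  0.00000000e+00,  0.00000000e+00,
         1.00000000e+00]])}
light_pad 0.58 [291. 198.] c [ 0.5821 -0.0699] [[0.5013999938964844, -0.14000000059604645], [0.6155999898910522, -0.17149999737739563], [0.6628999710083008, 9.999999747378752e-05], [0.5486999750137329, 0.031599998474121094]]
stage 0.72 [248.  58.] c [0.5613 0.126 ] [[0.44110000133514404, 0.0478999987244606], [0.6791999936103821, 0.04470000043511391], [0.6814000010490417, 0.20409999787807465], [0.4433000087738037, 0.20739999413490295]]
button_top 0.42 [275. 240.] c [ 0.5629 -0.1301] [[0.5555999875068665, -0.1378999948501587], [0.5702000260353088, -0.1378999948501587], [0.5702000260353088, -0.12219999730587006], [0.5555999875068665, -0.12219999730587006]]
4.275 0.00015312823408794506
```

View pics/w1.png

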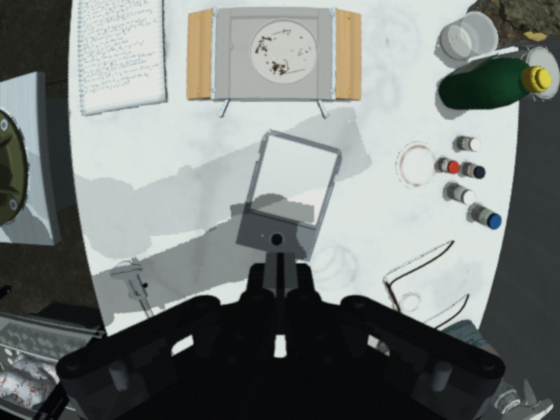

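Run:
```python
from h import *
s=get_state();p=(np.array(s["tcp_pos"]),np.array(s["eef_rot"]))
print(p)
px=[(188,100),(215,101),(333,100),(361,98),(190,12),(215,8),(333,8),(359,12),(221,117),(326,117)]
for z in(.012,.022):print(z,np.round(wray(px,p,z)[:,:2],4).tolist())
pt=np.array([(218,80),(328,80),(331,287),(218,287),(218,112),(330,112),(332,254),(218,252)])/2.4+120
print(np.round(at_z("top",pt,.022)[:,:2],4).tolist())
```

```text
(array([ 0.57000724, -0.02997967,  0.32000059]), array([9.65589997e-06, 7.07094133e-01, 7.07119429e-01, 5.35718086e-06]))
0.012 [[0.4418, 0.0724], [0.4807, 0.0688], [0.643, 0.0695], [0.6826, 0.0742], [0.4434, 0.2033], [0.4796, 0.2059], [0.6439, 0.2046], [0.681, 0.2015], [0.4889, 0.0461], [0.6335, 0.0455]]
0.022 [[0.4447, 0.0717], [0.4827, 0.0682], [0.6414, 0.0689], [0.6801, 0.0735], [0.4462, 0.1997], [0.4816, 0.2023], [0.6423, 0.2009], [0.6786, 0.1979], [0.4907, 0.0459], [0.6321, 0.0454]]
[[0.6829, 0.1981], [0.6803, 0.069], [0.4381, 0.0695], [0.4407, 0.2011], [0.6452, 0.1985], [0.6426, 0.0672], [0.4764, 0.0677], [0.4814, 0.2006]]
```

Run:
```python
from h import *
a=np.pi/2
ctrl.movep([.695,-.038,.12],q(a)); ctrl.movel([.695,-.038,.004])
print(get_state()["contact_force"])
for x in(.67,.655,.645,.638):
    ctrl.movel([x,-.038,.004],max_speed=.06); print(x,np.round(get_state()["contact_force"],1))
ctrl.movel([.70,-.038,.004]);ctrl.movel([.70,-.038,.2],max_speed=.25);ctrl.movep([.57,-.06,.32],q(a))
look([("light_pad",.012),("stage",.022)],"pics/w2.png");print(get_state()["time"])
```

```text
[-0.38711769  0.27556666  0.43574664]
0.67 [ 0.7  0.1 -0. ]
0.655 [ 0.2 -0.2 -0.8]
0.645 [-0.6 -1.   0.9]
0.638 [1.1 0.  1.4]
light_pad 0.56 [277. 180.] c [ 0.5611 -0.0757] [[0.490200012922287, -0.15330000221729279], [0.6055999994277954, -0.17100000381469727], [0.632099986076355, 0.0017999999690800905], [0.516700029373169, 0.019500000402331352]]
stage 0.6 [248.  45.] c [0.5608 0.1156] [[0.4408999979496002, 0.045899998396635056], [0.6791999936103821, 0.04340000078082085], [0.6807000041007996, 0.18520000576972961], [0.4424000084400177, 0.18780000507831573]]
10.075
```

View pics/w2.png

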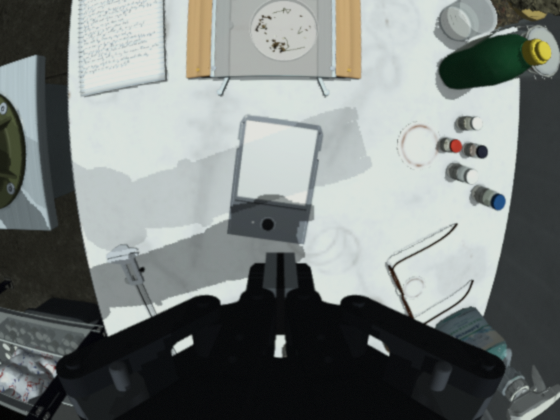

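Run:
```python
from h import *
a=np.pi/2
ctrl.ungrasp(); ctrl.movep([.557,-.22,.12],q(a)); ctrl.movel([.557,-.22,-.008],max_speed=.1)
print(np.round(get_state()["contact_force"],1),get_state()["tcp_pos"])
for y in(-.19,-.175,-.165,-.160):
    ctrl.movel([.557,y,-.008],max_speed=.06); print(y,np.round(get_state()["contact_force"],1))
ctrl.movel([.557,-.19,-.008]);ctrl.movel([.557,-.19,.1],max_speed=.25);ctrl.movep([.57,-.06,.32],q(a))
look([("light_pad",.012)],"pics/w3.png");print(get_state()["time"])
```

```text
[-0.1  0.2 -0.4] [ 0.55745284 -0.22008459 -0.00736182]
-0.19 [ 0.2 -0.3  0.4]
-0.175 [ 1.2 -0.5 -0.3]
-0.165 [ 0.4 -0.1 -0.9]
-0.16 [-0.7 -0.7  0.8]
light_pad 0.81 [275. 167.] c [ 0.5549 -0.0581] [[0.48980000615119934, -0.14219999313354492], [0.6085000038146973, -0.14990000426769257], [0.6200000047683716, 0.026100000366568565], [0.5012000203132629, 0.033799998462200165]]
16.95
```

View pics/w3.png

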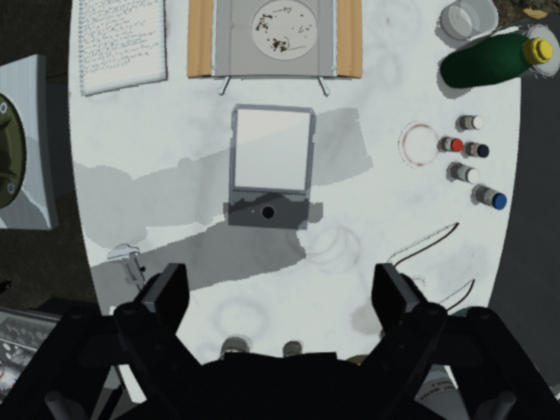

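Run:
```python
from h import *
a=np.pi/2
ctrl.movep([.556,-.19,.1],q(a)); ctrl.movel([.556,-.19,-.008],max_speed=.15)
for x,y in((.556,-.163),(.558,-.15),(.560,-.135),(.561,-.12),(.5615,-.105),(.5615,-.09),(.5615,-.075),(.5615,-.06),(.5615,-.05)):
    ctrl.movel([x,y,-.008],max_speed=.06); s=get_state();f=s["contact_force"];print(y,np.round(f,1),np.round(s["wrist_torque"],2))
    if np.abs(f).max()>15: break
vision.grab_frame("top");r=models.masks_of("top","light_pad")[0]
b=rect(at_z("top",np.argwhere(r["mask"])[:,::-1],.012));print(r["p"],np.round(b,3).tolist())
im,_=vision.grab_frame("top");cv2.imwrite("pics/t4.png",cv2.resize(im[120:280,120:450],(792,384),interpolation=cv2.INTER_CUBIC));print(get_state()["time"])
```

```text
-0.163 [-0.  -1.  -0.4] [-0.02  0.01 -0.02]
-0.15 [-0.1  0.4  1.1] [-0.01 -0.09 -0.  ]
-0.135 [-0.   0.8  0. ] [ 0.01  0.03 -0.03]
-0.12 [-0.1  0.1  0.1] [ 0.05 -0.02  0.01]
-0.105 [ 0.2  0.2 -0.5] [ 0.03  0.03 -0.03]
-0.09 [-0.1 -0.2 -1.3] [-0.01  0.03  0.03]
-0.075 [-1.  -0.6 -0.5] [-0.03  0.01 -0.01]
-0.06 [-0.2 -0.7 -0.4] [-0.03  0.05  0.04]
-0.05 [-0.1  0.7 -0.1] [-0.08  0.02 -0.04]
0.74 [[0.5019999742507935, -0.035999998450279236], [0.6150000095367432, -0.03700000047683716], [0.6169999837875366, 0.07000000029802322], [0.5040000081062317, 0.07199999690055847]]
22.65
```

View pics/t4.png

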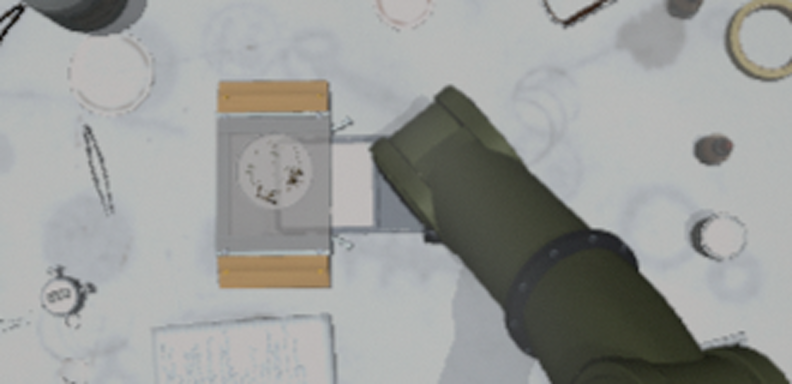

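Run:
```python
from h import *
y=-.05
while y<.012:
    y+=.012 if y<-.02 else .0025
    ctrl.movel([.5615,y,-.008],max_speed=.05); s=get_state();f=s["contact_force"];print(round(y,4),np.round(s["tcp_pos"],4),np.round(f,1))
    if abs(f[1])>18: break
ctrl.pause(.3);print(np.round(get_state()["contact_force"],1))
ctrl.movel([.5615,y-.05,-.008]);ctrl.movel([.5615,y-.05,.1],max_speed=.25);ctrl.movep([.5615,-.1,.3],q(np.pi/2));ctrl.close_gripper()
look([("light_pad",.012),("button_top",.0175)],"pics/w5.png")
print(models.recognise("wrist","button_top")[:1],get_state()["time"])
```

```text
-0.038 [ 0.5615 -0.0372 -0.008 ] [ 0.2 -0.1  0.7]
-0.026 [ 0.5617 -0.0258 -0.0079] [ 0.6 -2.1 -1. ]
-0.014 [ 0.5616 -0.0138 -0.008 ] [ 1.1 -1.4  1.1]
-0.0115 [ 0.5616 -0.0122 -0.008 ] [ 1.2 -4.7  0.9]
-0.009 [ 0.5616 -0.0097 -0.008 ] [ 2.1 -5.5  1.2]
-0.0065 [ 0.5616 -0.007  -0.008 ] [ 1.8 -5.1  1.3]
-0.004 [ 0.5616 -0.0043 -0.008 ] [ 1.1 -5.1  0.8]
-0.0015 [ 0.5616 -0.0016 -0.008 ] [ 0.8 -5.1  0.9]
0.001 [ 0.5614  0.0016 -0.008 ] [ 0.3 -2.   1.6]
0.0035 [ 0.5615  0.0038 -0.008 ] [ 1.4 -3.   2.2]
0.006 [ 0.5615  0.004  -0.008 ] [ 1.2 -8.6  2.6]
0.0085 [ 0.5614  0.0041 -0.008 ] [  1.1 -13.8   4.2]
0.011 [ 0.5613  0.0042 -0.008 ] [  1.5 -18.8   5.9]
[  1.8 -18.7   7. ]
light_pad 0.79 [280.  70.] c [0.5599 0.0427] [[0.5016000270843506, 0.0723000019788742], [0.5016999840736389, 0.01269999984651804], [0.6182000041007996, 0.013000000268220901], [0.6179999709129333, 0.07259999960660934]]
button_top 0.71 [280.  70.] c [0.5599 0.0383] [[0.5527999997138977, 0.04569999873638153], [0.5527999997138977, 0.030899999663233757], [0.5669000148773193, 0.030899999663233757], [0.5669000148773193, 0.04569999873638153]]
[{'point': [277.1, 67.5], 'p': 0.44}] 29.5083
```

View pics/w5.png

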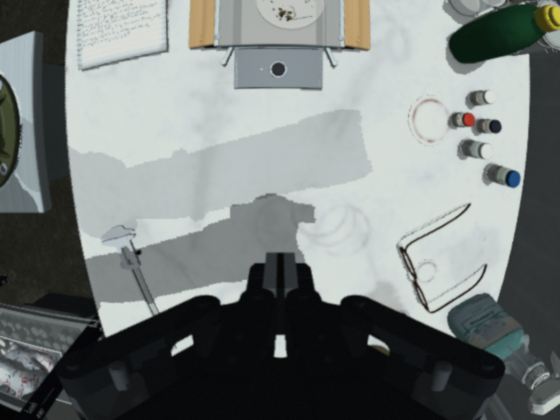

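Run:
```python
from h import *
P=[.5597,.0375]
ctrl.movep(P+[.06],q(np.pi/2))
z=.021;ctrl.movel(P+[z],max_speed=.1);f0=get_state()["contact_force"][2];print(f0)
while z>.006:
    z-=.001;ctrl.movel(P+[z],max_speed=.03);s=get_state();f=s["contact_force"];print(round(z,4),round(s["tcp_pos"][2],4),np.round(f,1))
    if f[2]-f0>9: break
ctrl.pause(.4);print(np.round(get_state()["contact_force"],1))
ctrl.movel(P+[.06],max_speed=.1);ctrl.movel(P+[.15],max_speed=.25);ctrl.movep([.5615,-.1,.3],q(np.pi/2))
look([("light_pad",.012),("dish",.022)],"pics/w6.png");print(get_state()["time"])
```

```text
0.1956559002825327
0.02 0.0205 [-0.1 -0.6  0.3]
0.019 0.0191 [ 0.1 -0.7  0. ]
0.018 0.0179 [ 0.2 -0.9  0.1]
0.017 0.0171 [-0.2 -0.9  1.6]
0.016 0.0161 [ 0.5 -0.2  2.3]
0.015 0.015 [-0.9  0.2  2.6]
0.014 0.014 [-0.7 -0.6  3.9]
0.013 0.0135 [-2.1 -1.   9.8]
[-2.1 -0.3  8.7]
light_pad 0.89 [284.  68.] c [0.559  0.0416] [[0.4999000132083893, 0.012299999594688416], [0.6172999739646912, 0.010999999940395355], [0.6179999709129333, 0.07079999893903732], [0.5005999803543091, 0.0722000002861023]]
dish 0.69 [291.   8.] c [0.5755 0.1121] [[0.5292999744415283, 0.13410000503063202], [0.5300999879837036, 0.08860000222921371], [0.6218000054359436, 0.09009999781847], [0.6209999918937683, 0.1356000006198883]]
35.625
```

View pics/w6.png

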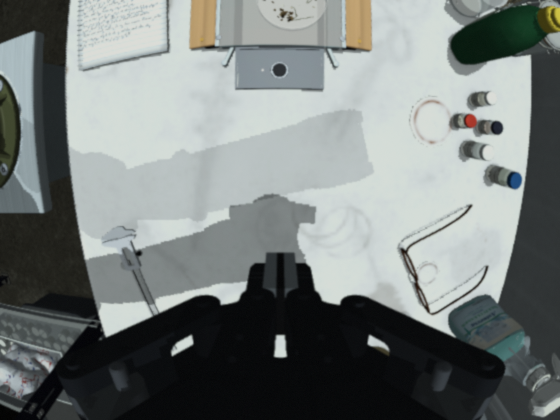

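The button bottomed out 4 mm down (force jumped at z = 0.0135). The picture shows the apron unmoved, the button at (279, 70) up again, and the dish still in place.

```bash
python3 -c "
from station import ticket
print(ticket.close_job())"
```

```text
the job is handed in; nothing more can be done
None
```

I pushed the light pad home against the stop bar, pressed its power button fully down and released it, and handed the job in after about 36 s of robot time; no verdict came back.

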